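Close the slotted hold-down strap over a linear rail

ROBOT

A 6-joint arm with a two-finger parallel gripper is mounted at the origin on a cart in front of the work surface, level with it; the furniture and walls round the work are solid. World frame = base frame: x ahead of the robot, y to its left, z up, the work surface at z = 0. Lengths are in m, angles in rad, forces in N, time in s.
With the tool pointing down it reaches from about 0.275 to 0.725 m from the base axis. Payload 15.9 kg.
Tool frame: the origin (TCP) lies on the centre line of the jaws, within the pads' length; the fingertips stand 11 mm ahead of it and the grasp point (between the pads) lies 8 mm behind it; z points along the fingers, y is the line along which they close (so a half turn about z gives the same grasp; the last joint's range is limited). The gripper opens to 85 mm and grips with 20 to 120 N. Pads are 22 mm wide; open, the fingers measure 114 mm over their backs; the gripper's body (76 mm by 85 mm) begins 54 mm behind the grasp point. The pads swing forward as they close: fully open they stand 13 mm farther back than shut.
Start: joints at [1.337, 0.213, -0.034, 1.323, 0, 1.571], TCP at [0.116, 0.486, 0.242] pointing down, gripper open.
Joint ranges: [-2.98, 2.98], [-0.74, 1.72], [-1.14, 1.35], [-2.1, 2.04], [-1.57, 1.44], [-3.14, 3.14]. Speed limits (rad/s): [1.89, 1.89, 2.39, 2.57, 3.14, 3.14].

INTERFACE

Orientations are given as a 3x3 rotation matrix whose columns are the frame's x, y, z axes.
In Python, from rig import r gives the robot as it stands.
- The arm moves only by the tool jog_arm, never from a script. Its argument "targets" is a list that holds one entry, the list of rows, each a list of 6 numbers: the shift along the world's x, y, z each as a share of 3 cm, from -1 to 1, then the turn, a rotation vector about the world's x, y, z each as a share of 180 degrees, from -1 to 1. In form: [[[tx, ty, tz, wx, wy, wz], ...]]. A call has 1 to 20 rows; each row shifts and turns the commanded pose from where the row before left it; what a row does not reach is not made up. A row lasts 1/8 s, in which the tool goes at most 62.5 mm and 10.7 degrees, less where a joint would pass 70% of its speed; a pose out of reach is approached as far as the arm can. A call with a number of a shift or a turn outside -1 to 1 is refused whole. A call with a gripper value outside its range is refused whole. "fingers" is the opening, from 0 (shut) to 1 (fully open), set as the call begins (left out, the last holds). The fingers move at their own pace and stop on an object; the grip force is fixed at half the most. Time passes only in rows, so rows that do not move let the fingers close. It gives the time, the measured TCP pose, the force, the opening and the grip force at its end, in the units of the state.
- r.sense(): the state, without advancing time (a new reading comes with each control period).
- r.snapshot(name): name is "scene" or "top" or "wrist"; returns a dict with "image" (384x512x3 uint8, blue, green, red), "fx", "fy", "cx", "cy" (pixels), "k1" (the pictures are not rectified: a ray, as slopes to the right and down, at radius r is drawn at 1 + k1 r^2 times it, then the intrinsics apply), "extrinsics" (4x4, takes a point from camera to world coordinates). Camera axes: x right, y up, looking along -z (the intrinsics and any distortion apply to the point x, -y, -z); pixel columns grow to the right and rows downward; lengths in m; the calibration is good to about 2 mm. A picture is of the moment at which its call begins. There is no depth.
- r.hand_in(): hands the job in; it is judged then, once.
Trained networks look in the newest picture that a camera, given by its name, has taken for a name from the list of things; names that differ only in an ending like _2 or _b are one class to them, and where a whole thing is asked for, a point or a joint stands for the part that bears it (a point fixed in the world has none). Each returns a list of dicts, best first, with "confidence" (0 to 1); they miss things now and then, are a little off and sometimes report something else, mostly with a low value. They report only what shows in the picture. A call takes as long as a camera call. They do not tell look-alikes from the thing itself.
- r.recognise(thing, camera): "extent" ([left, top, right, bottom] in pixels, round what is visible of it).
- r.masks_of(thing, camera): "mask" (384x512 bool, what is visible of it) and "extent" ([left, top, right, bottom] in pixels, round what is visible of it).
The state is a dict: "time_s": time; "joint_positions": joint angles; "qd": joint speeds; "joint_torque": joint torques, N m; "tcp_pos": TCP position; "orientation": TCP orientation; "wrist_force": force on the tool from outside, world axes, zero at the start; "moment": the same for the moment, N m; "gripper_width": opening from 0.0 (shut) to 1.0 (fully open); "finger_force": force on a finger pad.
Only numpy, scipy, OpenCV 4.12 (cv2) and the standard library are available. Lean on these libraries where they do the work, as an engineer would, in place of code of your own. Each camera call takes 0.05 s, during which the arm holds its last target. There are 200 camera calls.

TASK

The linear rail lies in its guide on the black breadboard, but its hold-down strap is still swung aside on its one loose bolt. Swing the strap round on that bolt until its slot drops over the bare threaded stud on the other side of the rail, so that the strap lies flat on the rail, and let go. Keep the rail in its guide and leave the thumb nut, hex key, gear and battery where they are.

Things in the scene. Friction and masses are not known exactly. Their poses are not given: they have to be found in the camera images.
- board: black breadboard plate 200x200x12 mm with a 25 mm grid of small holes, screwed down on the table. Origin: centre of its underside, z up. On it, in its own frame: the pivot bolt at x -50, y 0; the stud at x +50, y 0; the rail runs along y at x +12.5, between two aluminium guide strips 6 mm high. Fixed
- pivot (a point): axis of the loose pivot bolt, at the top of its 20 mm wide, 16 mm high spacer (28 mm above the table), where the strap's underside rests. The 8 mm shank goes through the strap's hole; the 17 mm wide head (top 60 mm above the table) is backed off 17 mm above the resting strap, so the strap turns freely and can be raised 17 mm or tilted on the bolt, but not taken off. Fixed
- stud (a point): axis of the bare stud, 100 mm from the pivot, at the height of the seated strap's underside (28 mm above the table). The stud is a headless upright 8 mm thread with a tapered tip, its top 12 mm above this point (7 mm above a seated strap's upper face); a lock nut stands round its foot, below the strap. Fixed
- nest (a point): where the rail's origin belongs on the board: in the guide, on the board's top (12 mm above the table)
- rail: linear rail 151 mm long, 24 mm wide, 16 mm high, with a 30 mm wide, 21 mm high end block at its -x end; loose, 0.26 kg. Origin: centre of its underside; its x runs along it, towards the board's +y. It lies in the guide with about 1.5 mm play at each side, the end block at the guide's end
- strap: flat steel bar 166 mm long, 28 mm wide, 5 mm thick, 0.14 kg, captive on the pivot bolt. Origin: on the underside at the centre of its 11 mm bolt hole; x runs along the bar to its free end (152 mm out), z up. Its slot is 12 mm wide and 24 mm long, centred 100 mm out. It starts level on the spacer and the rail, turned 0.45 to 0.85 rad counter-clockwise (from above) off the stud's direction
- slot (a point): centre of the strap's slot at its underside, 100 mm from the hole
- strap_grip (a point): middle of the strap's solid free end, 130 mm from the hole, at half thickness; can be taken from above across the 28 mm width, the fingertips reaching a few mm under the strap (there are 16 mm of air between the strap and the board)
- thumb_nut: knurled steel thumb nut, 21 mm wide, 11 mm high, loose on the board near its corner; bystander
- hex_key: steel hex key 90x33x9 mm on the table beside the board, on the pivot bolt's side; bystander
- gear: steel gear, 50 mm wide, 16 mm high, on the table; bystander
- battery: battery cell 51x14x14 mm on the table; bystander
Not all that is in view belongs to the job. Of the things that look like the strap, the largest one is meant.

How it is judged:
By the outcome, as a careful person would: the job done as asked, in the order asked, and still so for the second after the job is handed in, with the robot touching nothing.
It also fails if it takes over 38 s, if anything falls off the work surface, if the arm or the gripper's body presses on something with over 40 N, if the wrist force passes 120 N, or if a joint passes its speed limit or range.

## Working session

There is one attempt and no reset: what is moved stays moved. The work goes in short steps, Python scripts to look and compute and a tool call to move; the robot and the scene stay as the last step left them, time stands still between calls to the robot, and variables do not carry over. Pictures are saved under pics/ and viewed, at most 10 in all, crops included, and the job is handed in when it is done.

Besides the shell and the picture viewer there is one more tool, called after "Call:" as a command line: name --argument value ..., lists and objects as JSON in quotes. jog_arm: Moves the arm, as the interface text tells. Its arguments: {"type":"object","properties":{"targets":{"type":"array"},"fingers":{"type":"number"}},"required":["targets"]}

```bash
mkdir -p pics; cat > h.py <<'E'
import numpy as np, cv2
from rig import r
def ray(s,u,v):
    x=(u-s["cx"])/s["fx"]; y=(v-s["cy"])/s["fy"]
    rd=np.hypot(x,y); q=rd
    for _ in range(20): q=rd/(1+s["k1"]*q*q)
    k=q/rd if rd>0 else 1
    E=np.array(s["extrinsics"]); d=E[:3,:3]@np.array([x*k,-y*k,-1]); return E[:3,3],d
def at(s,u,v,z):
    o,d=ray(s,u,v); return o+d*(z-o[2])/d[2]
def px(s,P):
    E=np.array(s["extrinsics"]); c=E[:3,:3].T@(np.array(P)-E[:3,3]); x=c[0]/-c[2]; y=-c[1]/-c[2]
    f=1+s["k1"]*(x*x+y*y); return s["fx"]*x*f+s["cx"], s["fy"]*y*f+s["cy"]
E
python3 - <<'E'
from h import *
ims=[]
for c in ("top","scene"):
    s=r.snapshot(c); ims.append(s["image"])
    print(c,np.round(np.array(s["extrinsics"])[:3,3],3),s["fx"])
    for t in ("board","strap","rail","thumb_nut","hex_key","gear","battery"):
        print(t,[(np.round(d["extent"]).tolist(),round(d["confidence"],2)) for d in r.recognise(t,c)][:4])
cv2.imwrite("pics/a.png",cv2.resize(ims[0],(800,600)));cv2.imwrite("pics/b.png",cv2.resize(ims[1],(800,600)))
st=r.sense();print(st["time_s"],np.round(st["orientation"],3).tolist(),st["gripper_width"])
E
```

```text
top [ 0.364 -0.018  1.2  ] 475.344145561123
board [([160.0, 146.0, 266.0, 252.0], 0.73), ([123.0, 224.0, 137.0, 236.0], 0.34)]
strap [([309.0, 135.0, 345.0, 167.0], 0.93), ([286.0, 239.0, 331.0, 266.0], 0.63), ([190.0, 153.0, 207.0, 224.0], 0.59)]
rail [([185.0, 172.0, 239.0, 214.0], 0.6)]
thumb_nut [([219.0, 229.0, 225.0, 236.0], 0.57), ([185.0, 172.0, 240.0, 211.0], 0.52)]
hex_key [([167.0, 230.0, 199.0, 257.0], 0.45)]
gear [([345.0, 214.0, 360.0, 233.0], 0.67)]
battery [([118.0, 224.0, 138.0, 235.0], 0.53)]
scene [0.182 0.458 0.804] 422.06432132051594
board [([192.0, 178.0, 308.0, 277.0], 0.57)]
strap [([327.0, 171.0, 374.0, 195.0], 0.92), ([269.0, 111.0, 277.0, 145.0], 0.57), ([194.0, 207.0, 262.0, 239.0], 0.55)]
rail [([201.0, 200.0, 277.0, 236.0], 0.64), ([198.0, 209.0, 260.0, 245.0], 0.31), ([195.0, 175.0, 310.0, 278.0], 0.26)]
thumb_nut [([277.0, 229.0, 291.0, 240.0], 0.47)]
hex_key [([248.0, 264.0, 291.0, 285.0], 0.57)]
gear [([333.0, 134.0, 356.0, 147.0], 0.51)]
battery [([207.0, 312.0, 232.0, 327.0], 0.76)]
0.8 [[-0.973, 0.232, 0.0], [0.232, 0.973, -0.0], [-0.0, -0.0, -1.0]] 1.0006654055531634
```

View pics/a.png

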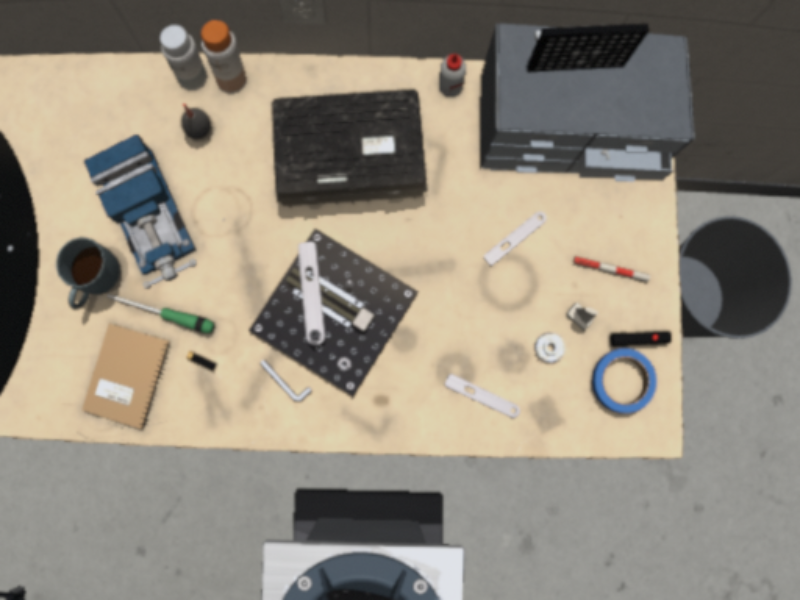

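View pics/b.png

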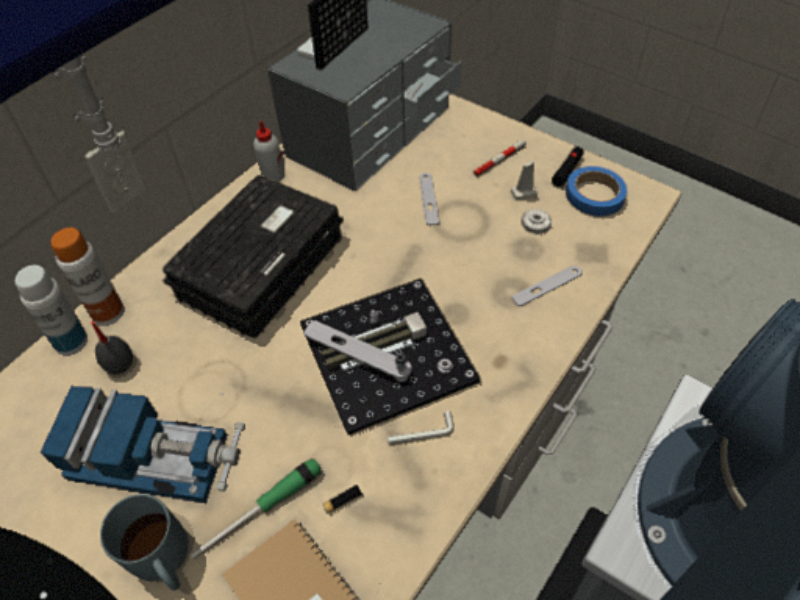

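Strap candidates in top view (800 px): A (312,293) on the board on its bolt, B (515,238) and C (481,396), both loose on the table. A is the longest and sits on the pivot, so A is meant. I'll measure it and confirm in one crop.

```bash
python3 - <<'E'
from h import *
from scipy.optimize import least_squares
s=r.snapshot("top"); im=s["image"]
b=max(r.masks_of("board","top"),key=lambda d:d["confidence"])["mask"]
# board: dark + mask region hull -> fit
roi=np.zeros(im.shape[:2],np.uint8); roi[143:256,156:270]=1
g=cv2.cvtColor(im,cv2.COLOR_BGR2GRAY)
sat=cv2.cvtColor(im,cv2.COLOR_BGR2HSV)
dark=((g<110)&(roi>0)).astype(np.uint8)
n,l,st,_=cv2.connectedComponentsWithStats(dark); k=1+np.argmax(st[1:,4])
P=np.argwhere(l==k)[:,::-1].astype(float)
W=np.array([at(s,u,v,.012)[:2] for u,v in P]).astype(np.float32)
R=cv2.minAreaRect(W*1000); print("board",R, np.array(cv2.boxPoints(R)).round(1).tolist())
for d in r.masks_of("strap","top"):
    m=d["mask"]; Q=np.argwhere(m)[:,::-1]
    Wq=np.array([at(s,u,v,.033)[:2] for u,v in Q]).astype(np.float32)
    print("strap",round(d["confidence"],2),d["extent"],m.sum(),cv2.minAreaRect(Wq*1000))
big=cv2.resize(im[140:260,150:275],None,fx=4.8,fy=4.8,interpolation=cv2.INTER_CUBIC)
s2=r.snapshot("scene"); big2=cv2.resize(s2["image"][172:282,188:312],None,fx=4.8,fy=4.8,interpolation=cv2.INTER_CUBIC)
cv2.imwrite("pics/c.png",big);cv2.imwrite("pics/d.png",big2)
E
```

```text
board ((519.905517578125, 60.69700622558594), (200.25897216796875, 199.78408813476562), 60.012306213378906) [[383.29998779296875, 23.899999618530273], [556.4000244140625, -76.0], [656.5, 97.5], [483.3999938964844, 197.3000030517578]]
strap 0.69 [285.1, 235.4, 331.5, 268.7] 463 ((390.143798828125, -179.53851318359375), (126.6195297241211, 24.725797653198242), 66.20459747314453)
strap 0.63 [193.1, 155.5, 205.2, 222.8] 654 ((545.242431640625, 96.40266418457031), (163.3709716796875, 28.491268157958984), 7.962042808532715)
strap 0.63 [310.4, 138.1, 347.2, 164.8] 300 ((646.6710205078125, -229.60543823242188), (19.283945083618164, 119.37872314453125), 41.457035064697266)
```

View pics/c.png

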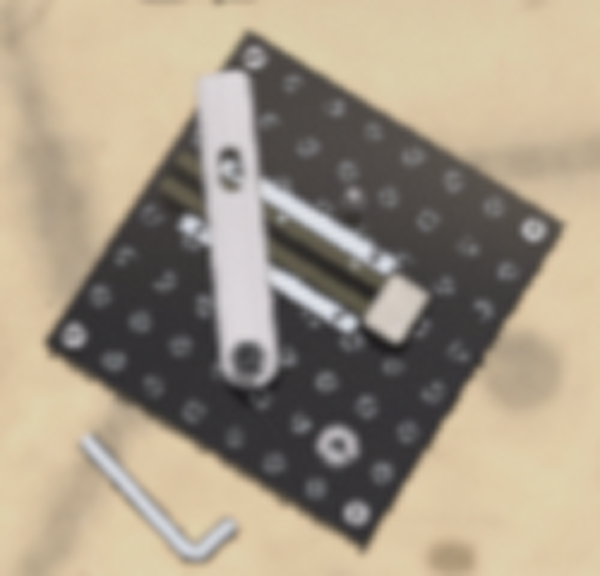

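View pics/d.png

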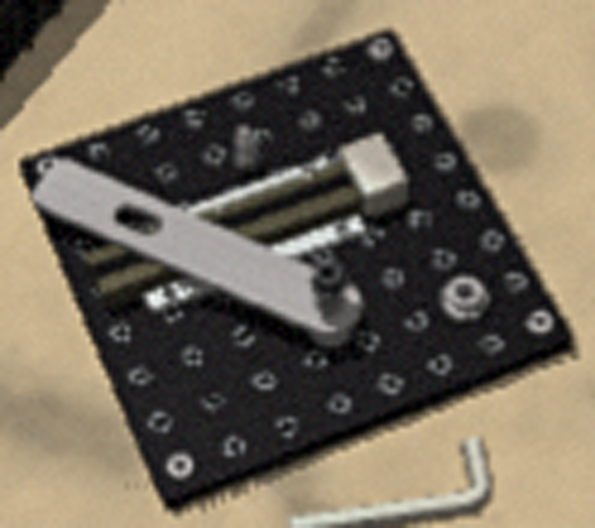

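The top crop shows the strap on its bolt (249,358), slot at (232,168), stud at about (352,198). The scene crop shows the same, with the stud at (247,145). Measured size 163x28 mm confirms A, against about 125 mm and 120 mm for B and C. The pivot from the board fit (476.6,85.7) agrees with the one from the strap (476.9,86.8). The strap's heading is 8° and the stud's direction is -30°. The grip point is about (605.5,104) mm.

Call:
jog_arm --targets '[[[0.8,-0.6,-0.15,0,0,0.006],[0.8,-0.6,-0.15,0,0,0.006],[0.8,-0.6,-0.15,0,0,0.006],[0.8,-0.6,-0.15,0,0,0.006],[0.8,-0.6,-0.15,0,0,0.006],[0.8,-0.6,-0.15,0,0,0.006],[0.8,-0.6,-0.15,0,0,0.006],[0.8,-0.6,-0.15,0,0,0.006],[0.8,-0.6,-0.15,0,0,0.006],[0.8,-0.6,-0.15,0,0,0.006],[0.8,-0.6,-0.15,0,0,0.006],[0.8,-0.6,-0.15,0,0,0.006],[0.8,-0.6,-0.15,0,0,0.006],[0.8,-0.6,-0.15,0,0,0.006],[0.8,-0.6,-0.15,0,0,0.006],[0.8,-0.6,-0.15,0,0,0.006],[0.8,-0.6,-0.15,0,0,0.006],[0.8,-0.6,-0.15,0,0,0.006],[0.8,-0.6,-0.15,0,0,0.006],[0.8,-0.6,-0.15,0,0,0.006]]]' --fingers 0.6

```text
time_s: 3.5
tcp_pos: [0.5966, 0.1257, 0.1521]
orientation: [[-0.99, -0.143, 0.0], [-0.143, 0.99, 0.0], [-0.0, 0.0, -1.0]]
wrist_force: [0.0, 0.3, 1.0]
gripper_width: 0.6
finger_force: 0.0
```

```bash
python3 - <<'E'
from h import *
st=r.sense();print(st["time_s"],np.round(st["tcp_pos"],4),np.round(st["orientation"],3).tolist(),st["gripper_width"])
s=r.snapshot("wrist"); im=s["image"].copy()
print(np.round(s["extrinsics"],3).tolist(),s["fx"])
for d in r.masks_of("strap","wrist"):
    Q=np.argwhere(d["mask"])[:,::-1]
    W=np.array([at(s,u,v,.033)[:2] for u,v in Q]).astype(np.float32)
    print(d["confidence"],d["extent"],cv2.minAreaRect(W*1000))
for P in ([.4768,.0862,.06],[.5632,.0357,.040],[.6055,.1042,.033]):
    u,v=px(s,P); print(u,v); cv2.circle(im,(int(u),int(v)),4,(0,0,255),1)
cv2.imwrite("pics/e.png",im)
E
```

```text
3.5 [0.5966 0.1257 0.1521] [[-0.99, -0.143, 0.0], [-0.143, 0.99, 0.0], [-0.0, 0.0, -1.0]] 0.6003863789202726
[[-0.143, -0.948, -0.283, 0.525], [0.99, -0.137, -0.041, 0.116], [0.0, -0.286, 0.958, 0.284], [0.0, 0.0, 0.0, 1.0]] 288.8175455668381
0.69 [217.0, 15.9, 250.2, 216.7] ((546.2727661132812, 95.48174285888672), (164.8804168701172, 28.07573127746582), 8.064294815063477)
228.02487163499245 24.05882613413661
158.94883681368614 136.22926489724037
235.33950290716857 192.91291904368342
```

View pics/e.png

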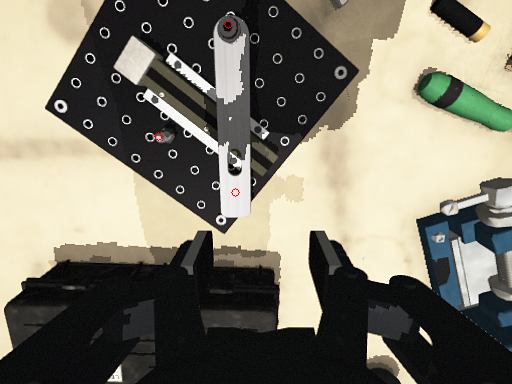

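The wrist view agrees with the plan. The bolt is at (228,24), the stud near (163,136), and the strap's free end is at (235,193), between the jaws' lines. Descending.

Call:
jog_arm --targets '[[[0.16,-0.355,0,0,0,0],[0.16,-0.355,0,0,0,0],[0,0,-0.75,0,0,0],[0,0,-0.75,0,0,0],[0,0,-0.75,0,0,0],[0,0,-0.75,0,0,0],[0,0,-0.16,0,0,0],[0,0,-0.16,0,0,0],[0,0,-0.16,0,0,0],[0,0,-0.16,0,0,0],[0,0,-0.16,0,0,0],[0,0,-0.16,0,0,0],[0,0,0,0,0,0],[0,0,0,0,0,0]]]'

```text
time_s: 5.35
tcp_pos: [0.6055, 0.1051, 0.0336]
orientation: [[-0.99, -0.143, 0.0], [-0.143, 0.99, 0.0], [-0.0, 0.0, -1.0]]
wrist_force: [0.5, -0.3, 0.4]
gripper_width: 0.603
finger_force: 0.0
```

Call:
jog_arm --targets '[[[0,0,0,0,0,0],[0,0,0,0,0,0],[0,0,0,0,0,0],[0,0,0,0,0,0],[0,0,0,0,0,0],[0,0,0,0,0,0],[0,0,0,0,0,0],[0,0,0,0,0,0]]]' --fingers 0

```text
time_s: 6.35
tcp_pos: [0.6056, 0.1051, 0.0336]
orientation: [[-0.99, -0.143, 0.0], [-0.143, 0.99, 0.0], [-0.0, -0.0, -1.0]]
wrist_force: [0.7, 0.0, 4.6]
gripper_width: 0.303
finger_force: 58.8
```

Gripped at 59 N. Lifting 22 mm with a slight tilt (about 7°).

Call:
jog_arm --targets '[[[0,0,0.09,0.0007,-0.0048,0],[0,0,0.09,0.0007,-0.0048,0],[0,0,0.09,0.0007,-0.0048,0],[0,0,0.09,0.0007,-0.0048,0],[0,0,0.09,0.0007,-0.0048,0],[0,0,0.09,0.0007,-0.0048,0],[0,0,0.09,0.0007,-0.0048,0],[0,0,0.09,0.0007,-0.0048,0],[0,0,0,0,0,0]]]'

```text
time_s: 7.48
tcp_pos: [0.6053, 0.1051, 0.0554]
orientation: [[-0.982, -0.143, 0.121], [-0.142, 0.99, 0.018], [-0.122, 0.0, -0.993]]
wrist_force: [0.4, 0.3, -1.1]
gripper_width: 0.301
finger_force: 58.9
```

```bash
python3 - <<'E'
from h import *
st=r.sense();p=np.array(st["tcp_pos"]);print(st["time_s"],p,st["wrist_force"],st["moment"])
# arc rows: about pivot, from current angle to -30deg, in 16 equal steps
pv=np.array([.4768,.0862]); v=p[:2]-pv; a0=np.arctan2(v[1],v[0]);R=np.hypot(*v);print(R,np.degrees(a0))
a=np.linspace(a0,np.radians(-30),17)
q=np.c_[pv[0]+R*np.cos(a),pv[1]+R*np.sin(a)]
print(np.round(np.diff(q,axis=0)/.03,3).tolist(), np.degrees(a[1]-a[0])/180)
s=r.snapshot("wrist"); im=s["image"];cv2.imwrite("pics/f.png",im)
E
```

```text
7.475 [0.60531233 0.10508008 0.05537525] [ 0.3500056   0.31424049 -1.12616768] [-0.00638538  0.0624524  -0.0182499 ]
0.12989178516225844 8.357684677453125
[[0.023, -0.18], [0.015, -0.181], [0.007, -0.181], [-0.0, -0.181], [-0.008, -0.181], [-0.015, -0.181], [-0.023, -0.18], [-0.03, -0.179], [-0.038, -0.177], [-0.045, -0.175], [-0.052, -0.173], [-0.06, -0.171], [-0.067, -0.168], [-0.074, -0.165], [-0.081, -0.162], [-0.087, -0.159]] -0.013318640513004553
```

View pics/f.png

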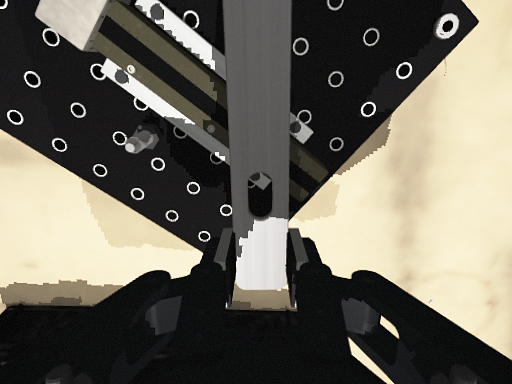

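The strap is lifted squarely in the jaws, with its slot at (260,195) and the stud at (138,143). Swinging about the pivot by -38°.

Call:
jog_arm --targets '[[[0.023,-0.18,0,0,0,-0.0133],[0.015,-0.181,0,0,0,-0.0133],[0.007,-0.181,0,0,0,-0.0133],[0,-0.181,0,0,0,-0.0133],[-0.008,-0.181,0,0,0,-0.0133],[-0.015,-0.181,0,0,0,-0.0133],[-0.023,-0.18,0,0,0,-0.0133],[-0.03,-0.179,0,0,0,-0.0133],[-0.038,-0.177,0,0,0,-0.0133],[-0.045,-0.175,0,0,0,-0.0133],[-0.052,-0.173,0,0,0,-0.0133],[-0.06,-0.171,0,0,0,-0.0133],[-0.067,-0.168,0,0,0,-0.0133],[-0.074,-0.165,0,0,0,-0.0133],[-0.081,-0.162,0,0,0,-0.0133],[-0.087,-0.159,0,0,0,-0.0133],[0,0,0,0,0,0],[0,0,0,0,0,0]]]'

```text
time_s: 9.78
tcp_pos: [0.5895, 0.0214, 0.0551]
orientation: [[-0.859, 0.501, 0.105], [0.497, 0.865, -0.061], [-0.122, 0.0, -0.993]]
wrist_force: [0.2, -0.1, -1.3]
gripper_width: 0.305
finger_force: 59.0
```

```bash
python3 - <<'E'
from h import *
s=r.snapshot("wrist"); im=s["image"]
cv2.imwrite("pics/g.png",cv2.resize(im[100:290,150:370],None,fx=3,fy=3,interpolation=cv2.INTER_CUBIC))
for P in ([.5632,.0357,.040],[.5632,.0357,.030]):
    u,v=px(s,P); print((u-150)*3,(v-100)*3)
st=r.sense();p=np.array(st["tcp_pos"]);v=p[:2]-[.4768,.0862];print(st["time_s"],p,np.hypot(*v),np.degrees(np.arctan2(v[1],v[0])),st["wrist_force"])
E
```

```text
323.7218401849212 258.83470104693765
324.1411365751949 237.57882437118815
9.825 [0.58948647 0.02137945 0.05514341] 0.12999978227261363 -29.908772737972367 [-0.85394791  0.06785677 -0.23066414]
```

View pics/g.png

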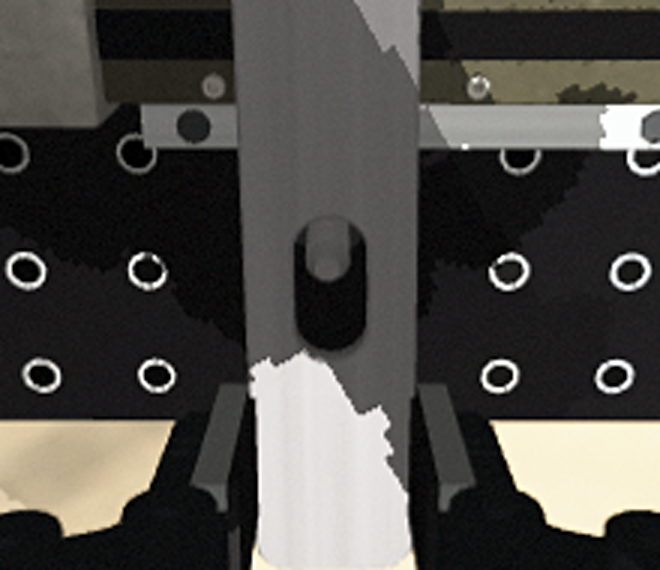

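The stud tip (328,265) lies within the slot (295–366 across, centred on 330), so it is aligned to within 0.5 mm. Lowering and levelling.

Call:
jog_arm --targets '[[[0,0,-0.09,0.0024,0.0042,0],[0,0,-0.09,0.0024,0.0042,0],[0,0,-0.09,0.0024,0.0042,0],[0,0,-0.09,0.0024,0.0042,0],[0,0,-0.09,0.0024,0.0042,0],[0,0,-0.09,0.0024,0.0042,0],[0,0,-0.09,0.0024,0.0042,0],[0,0,-0.09,0.0024,0.0042,0],[0,0,0,0,0,0],[0,0,0,0,0,0]]]'

```text
time_s: 11.08
tcp_pos: [0.5895, 0.0212, 0.0336]
orientation: [[-0.865, 0.501, 0.0], [0.501, 0.865, -0.001], [-0.001, -0.001, -1.0]]
wrist_force: [-0.1, -1.4, 1.0]
gripper_width: 0.303
finger_force: 59.3
```

Call:
jog_arm --targets '[[[0,0,0,0,0,0],[0,0,0,0,0,0],[0,0,0,0,0,0],[0,0,0,0,0,0],[0,0,0,0,0,0],[0,0,0,0,0,0],[0,0,0.1,0,0,0],[0,0,0.2,0,0,0],[0,0,0.5,0,0,0],[0,0,0.8,0,0,0],[0,0,0.8,0,0,0],[0,0,0.8,0,0,0],[0,0,0.8,0,0,0],[0,0,0,0,0,0]]]' --fingers 0.6

```text
time_s: 12.82
tcp_pos: [0.5906, 0.0213, 0.1563]
orientation: [[-0.865, 0.501, 0.004], [0.501, 0.865, -0.001], [-0.004, 0.002, -1.0]]
wrist_force: [-0.4, 0.4, -0.3]
gripper_width: 0.599
finger_force: 0.0
```

```bash
python3 - <<'E'
from h import *
s=r.snapshot("wrist"); im=s["image"]
for d in r.masks_of("strap","wrist"):
    Q=np.argwhere(d["mask"])[:,::-1]
    W=np.array([at(s,u,v,.033)[:2] for u,v in Q]).astype(np.float32)
    print(d["confidence"],cv2.minAreaRect(W*1000))
s2=r.snapshot("scene")["image"][165:290,180:320]
cv2.imwrite("pics/h.png",np.hstack([cv2.resize(im[:300,60:460],(400,300)),cv2.resize(s2,(336,300),interpolation=cv2.INTER_CUBIC)]))
E
```

```text
0.66 ((531.8131713867188, 54.91111755371094), (185.77279663085938, 159.5235137939453), 59.84083557128906)
0.65 ((423.1363830566406, -117.93006896972656), (28.54163360595703, 19.648923873901367), 67.84443664550781)
0.57 ((539.77490234375, 49.821388244628906), (28.29940414428711, 158.627685546875), 60.460514068603516)
```

View pics/h.png

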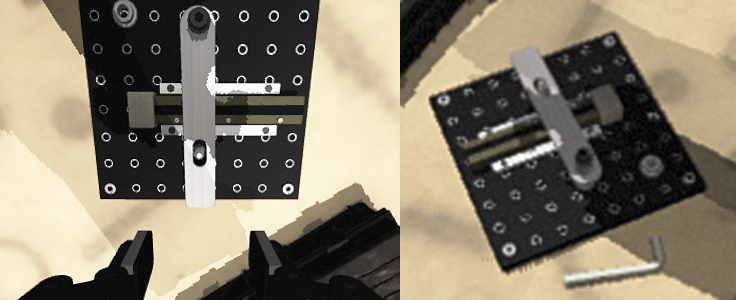

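The stud shows through the slot at (198,155). The strap is level across the rail at -29.5°, the rail is in its guide, and the gripper is clear.

```bash
python3 -c "
from rig import r
print(r.hand_in())"
```

```text
the job is handed in; nothing more can be done
None
```

The strap is swung round with its slot over the stud and lies flat on the rail; it is released, the gripper is clear, and the job was handed in at about 13 s (no verdict was returned).

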